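Stack the paint pots after a studio session

TASK

Clear the desk by stacking the paint pots, dark below and light on top: on the round wooden stand the brown pot at the bottom, the red one on it and the yellow one on top; on the square black stand the blue pot with the green one on it. Every pot must stand upright, with its foot fully seated inside the stand's rim or in the lid of the pot below, and be let go. Leave the ink bottle, the tape roll and the metal cup where they are.

Things in the scene. Friction and masses are not known exactly. Their poses are not given: they have to be found in the camera images.
- brown_pot: Loose cream pot, dark brown lid and band, upright, 85 to 170 g; round, 54 mm across, 40 mm high. Foot 44 mm across, 5 mm high; straight 54 mm wall from 5 to 40 mm. Flat lid at 36 mm, inside a raised rim 4 mm high, 49 mm across inside: the foot of another pot sits in it (2.5 mm play all round), so stacked pots repeat every 36 mm. Origin: centre of the underside; z up.
- red_pot: Loose cream pot, red lid and band, upright, 85 to 170 g; round, 54 mm across, 40 mm high. Foot 44 mm across, 5 mm high; straight 54 mm wall from 5 to 40 mm. Flat lid at 36 mm, inside a raised rim 4 mm high, 49 mm across inside: the foot of another pot sits in it (2.5 mm play all round), so stacked pots repeat every 36 mm. Origin: centre of the underside; z up.
- yellow_pot: Loose cream pot, yellow lid and band, upright, 85 to 170 g; round, 54 mm across, 40 mm high. Foot 44 mm across, 5 mm high; straight 54 mm wall from 5 to 40 mm. Flat lid at 36 mm, inside a raised rim 4 mm high, 49 mm across inside: the foot of another pot sits in it (2.5 mm play all round), so stacked pots repeat every 36 mm. Origin: centre of the underside; z up.
- blue_pot: Loose cream pot, blue lid and band, upright, 85 to 170 g; round, 54 mm across, 40 mm high. Foot 44 mm across, 5 mm high; straight 54 mm wall from 5 to 40 mm. Flat lid at 36 mm, inside a raised rim 4 mm high, 49 mm across inside: the foot of another pot sits in it (2.5 mm play all round), so stacked pots repeat every 36 mm. Origin: centre of the underside; z up.
- green_pot: Loose cream pot, green lid and band, upright, 85 to 170 g; round, 54 mm across, 40 mm high. Foot 44 mm across, 5 mm high; straight 54 mm wall from 5 to 40 mm. Flat lid at 36 mm, inside a raised rim 4 mm high, 49 mm across inside: the foot of another pot sits in it (2.5 mm play all round), so stacked pots repeat every 36 mm. Origin: centre of the underside; z up.
- round_stand: Round brown wooden stand, 84 mm across. Fixed to the table, cannot be moved. Origin: centre of its underside, on the table; z up. Its flat floor, on which the bottom pot of a stack stands, is 8 mm above the table, inside a rim whose top is 12 mm above the table and is 66 mm across inside (round).
- square_stand: Square black stand, 82 x 82 mm, sides along its x and y. Fixed to the table, cannot be moved. Origin: centre of its underside, on the table; z up. Its flat floor, on which the bottom pot of a stack stands, is 8 mm above the table, inside a rim whose top is 12 mm above the table and is 66 x 66 mm inside.
- ink_bottle: Loose amber glass ink jar with a black cap, 50 mm across, 70 mm high, a bystander. Not to be moved. Origin: centre of its underside on the table.
- tape_roll: Loose roll of beige tape lying flat, 84 mm across, hole 60 mm, 24 mm high, a bystander. Not to be moved. Origin: centre of its underside on the table.
- water_cup: Loose empty metal cup, open at the top, 68 mm across the mouth, 70 mm high, a bystander. Not to be moved. Origin: centre of its underside on the table.

How it is judged:
By the outcome, as a careful person would: the job done as asked, in the order asked, and still so for the second after the job is handed in, with the robot touching nothing.
It also fails if it takes over 128 s, if anything falls off the work surface, if the arm or the gripper's body presses on something with over 40 N, if the wrist force passes 120 N, or if a joint passes its speed limit or range.

ROBOT

A 6-joint arm with a two-finger parallel gripper is mounted at the origin on the work surface. World frame = base frame: x ahead of the robot, y to its left, z up, the work surface at z = 0. Lengths are in mm, angles in rad, forces in N, time in s.
With the tool pointing down it reaches from about 325 to 925 mm from the base axis. Payload 3.1 kg.
Tool frame: the origin (TCP) lies between the finger pads; the fingertips stand 19 mm ahead of it and the grasp point (between the pads) is the TCP; z points along the fingers, y is the line along which they close (so a half turn about z gives the same grasp; the last joint's range is limited). The gripper opens to 85 mm and grips with 20 to 120 N. Pads are 22 mm wide; open, the fingers measure 114 mm over their backs; the gripper's body (76 mm by 85 mm) begins 54 mm behind the grasp point. The pads swing forward as they close: fully open they stand 13 mm farther back than shut.
Start: joints at [1.211, 0.217, 1.613, -0, 1.311, -0.112], TCP at [153.275, 605.926, 250.3] pointing down, gripper open.
Joint ranges: [-2.75, 2.75], [-0.78, 2.1], [0.31, 2.55], [-1.13, 4.27], [0.13, 2.63], [-2.58, 2.58]. Speed limits (rad/s): [2.79, 2.79, 3.14, 3.14, 3.14, 3.14].

INTERFACE

Orientations are given as [roll, pitch, yaw] about the fixed x, y, z axes, in that order (R = Rz(yaw) Ry(pitch) Rx(roll)).
In Python, from workcell import robot gives the robot as it stands.
- The arm moves only by the tool drive_tool, never from a script. Its argument "steps" is a list that holds one entry, the list of rows, each a list of 7 numbers: the finger opening in cm, from 0 to 8.54, then the shift along the tool's x, y, z in cm, then the turn, a rotation vector about the tool's x, y, z in rad. In form: [[[fingers, x, y, z, wx, wy, wz], ...]]. A call has 1 to 10 rows; each row shifts and turns the commanded pose from where the row before left it, along the tool's axes as they then stand; what a row does not reach is not made up. A row lasts 1/12 s, in which the tool goes at most 41.7 mm and 7.16 degrees, less where a joint would pass 70% of its speed; a pose out of reach is approached as far as the arm can. A call is refused whole if a number of a shift passes 4.17 or a number of a turn 0.125, either way. A call with a gripper value outside its range is refused whole. The fingers move at their own pace and stop on an object; "grip_force" is the grip in N (left out, the last holds). Time passes only in rows, so rows that do not move let the fingers close. It gives the time, the measured TCP pose, the force, the opening and the grip force at its end, in the units of the state.
- robot.observe(): the state, without advancing time (a new reading comes with each control period).
- robot.capture(name): name is "scene" or "top"; returns a dict with "frame" (420x560x3 uint8, red, green, blue), "K" (3x3 intrinsics, pixels), "world_to_cam" (4x4, takes a point from world to camera coordinates). Camera axes: x right, y down, z forward; pixel columns grow to the right and rows downward; lengths in mm; the calibration is good to about 2 mm. A picture is of the moment at which its call begins. There is no depth.
- robot.sign_off(): hands the job in; it is judged then, once.
The state is a dict: "clock": time; "joints": joint angles; "dq": joint speeds; "effort": joint torques, N m; "tool_pos": TCP position; "eef_rot": TCP orientation; "contact_force": force on the tool from outside, world axes, zero at the start; "wrist_torque": the same for the moment, N m; "width": finger opening in mm; "finger_force": force on a finger pad.
Only numpy, scipy, OpenCV 4.12 (cv2) and the standard library are available. Lean on these libraries where they do the work, as an engineer would, in place of code of your own. Each camera call takes 0.05 s, during which the arm holds its last target. There are 200 camera calls.

## Working session

There is one attempt and no reset: what is moved stays moved. The work goes in short steps, Python scripts to look and compute and a tool call to move; the robot and the scene stay as the last step left them, time stands still between calls to the robot, and variables do not carry over. Pictures are saved under pics/ and viewed, at most 14 in all, crops included, and the job is handed in when it is done.

Besides the shell and the picture viewer there is one more tool, called after ">>>" as name(argument=value, ...), one argument or row to a line, values as JSON. drive_tool: Moves the arm, as the interface text tells. Its arguments: {"type":"object","properties":{"steps":{"type":"array","items":{"type":"array","items":{"type":"array","items":{"type":"number"}}}},"grip_force":{"type":"number"}},"required":["steps"]}

```bash
ls; mkdir -p pics
python3 - <<'E'
from workcell import robot
import cv2,numpy as np
s=robot.observe();print(s)
for n in("top","scene"):
    c=robot.capture(n);cv2.imwrite(f"pics/{n}0.png",c["frame"][:,:,::-1]);np.savez(f"{n}0.npz",**c)
    print(c["K"].tolist(),c["world_to_cam"].round(3).tolist())
E
```

```text
pics
{'clock': 0.0, 'joints': array([ 1.21076960e+00,  2.17772396e-01,  1.61496529e+00,  7.91571721e-06,
        1.31128713e+00, -1.12238138e-01]), 'dq': array([-1.20626881e-05, -7.31123024e-04,  1.45365362e-03, -1.73339341e-03,
        2.95992044e-04,  5.63313312e-04]), 'effort': array([ 2.03615025e-03, -3.96839547e+01, -3.03861094e+01,  3.41988539e-05,
        9.54542571e-03,  7.63443154e-06]), 'tool_pos': array([153.00970716, 605.1731359 , 248.94063344]), 'eef_rot': array([-3.13917666e+00, -2.80005093e-04,  2.89380168e+00]), 'contact_force': array([-0.35296639,  0.13956591,  1.03367603]), 'wrist_torque': array([-0.0458348 , -0.01897086, -0.03719606]), 'finger_force': 0.0, 'width': 85.32712731950939}
[[508.9817429463082, 0.0, 271.56959010671505], [0.0, 508.9817429463082, 206.7716472874256], [0.0, 0.0, 1.0]] [[0.012, -1.0, -0.016, 15.507], [-0.985, -0.009, -0.173, 516.097], [0.173, 0.018, -0.985, 1152.397], [0.0, 0.0, 0.0, 1.0]]
[[420.94953677552684, 0.0, 280.7911990351374], [0.0, 420.94953677552684, 205.2699444765032], [0.0, 0.0, 1.0]] [[0.806, 0.591, -0.009, -419.32], [0.458, -0.633, -0.624, -235.603], [-0.375, 0.5, -0.781, 1062.148], [0.0, 0.0, 0.0, 1.0]]
```

View pics/top0.png

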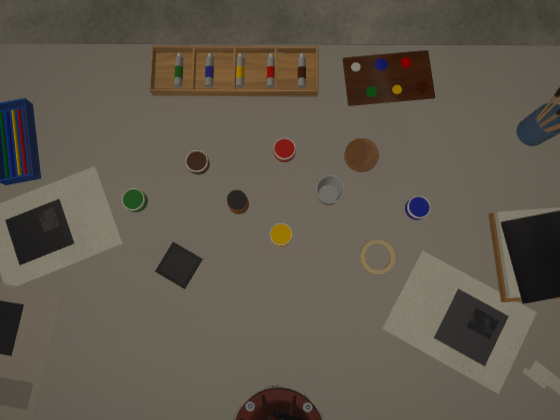

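View pics/scene0.png

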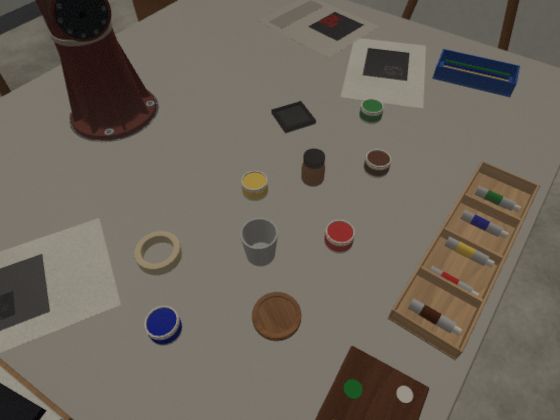

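Top view: brown (197,161), red (285,149), yellow (281,234), blue (418,208) and green (133,200) pots; round stand at (361,155), square stand at (179,265). Bystanders are the bottle (237,201), cup (330,189) and tape (378,257). The scene view agrees. Next, measure by colour blobs.

```bash
cat > h.py <<'E'
import cv2,numpy as np
def ray(c,uv,z):
    W=c["world_to_cam"];R=W[:3,:3];t=W[:3,3];o=-R.T@t
    d=R.T@np.linalg.solve(c["K"],np.array([*uv,1.]));return (o+d*(z-o[2])/d[2])[:2]
def proj(c,p):
    q=c["world_to_cam"]@np.array([*p,1.]);q=c["K"]@q[:3];return q[:2]/q[2]
def mask(f,name):
    h=cv2.cvtColor(f,cv2.COLOR_RGB2HSV);H,S,V=[h[...,i].astype(int) for i in range(3)]
    return {"red":((H<6)|(H>174))&(S>180)&(V>90),"yellow":(abs(H-24)<7)&(S>170)&(V>90),"green":(abs(H-65)<15)&(S>150)&(V>50),
     "blue":(abs(H-120)<10)&(S>170)&(V>60),"brown":((H<14)|(H>174))&(S>80)&(V<105),"round":(abs(H-12)<8)&(S>90)&(V>60),"square":(V<62)&(S<90)}[name].astype(np.uint8)
def blob(f,name,uv,r=22):
    m=mask(f,name);u,v=int(uv[0]),int(uv[1]);w=np.zeros_like(m);w[max(0,v-r):v+r,max(0,u-r):u+r]=1
    n,l,s,ce=cv2.connectedComponentsWithStats(m*w,connectivity=4)
    if n<2:return None
    i=1+np.argmax(s[1:,4]);k=cv2.findContours((l==i).astype(np.uint8),cv2.RETR_EXTERNAL,cv2.CHAIN_APPROX_NONE)[0][0]
    return k[:,0].astype(np.float32),s[i]
E
python3 - <<'E'
from h import *
P={"top":dict(brown=(197,161),red=(285,149),yellow=(281,234),blue=(418,208),green=(133,200),round=(361,155),square=(179,265)),
"scene":dict(brown=(377,159),red=(340,233),yellow=(254,182),blue=(163,323),green=(372,107),round=(277,315),square=(293,116))}
for n in P:
    c=dict(np.load(n+"0.npz"))
    for k,uv in P[n].items():
        z=12 if k in("round","square") else 36
        b=blob(c["frame"],k,uv,30 if z==12 else 20)
        if b is None:print(n,k,None);continue
        w=np.array([ray(c,p,z) for p in b[0]],np.float32)
        (x,y),r=cv2.minEnclosingCircle(w); e=cv2.minAreaRect(w)
        print(n,k,"circ",round(x,1),round(y,1),"d",round(2*r,1),"rect",np.round(e[0],1),np.round(e[1],1),round(e[2],1))
E
```

```text
top brown circ 628.9 204.2 d 47.5 rect [629.4 203.9] [42.4 46.2] 0.5
top red circ 662.2 -7.3 d 46.1 rect [661.   -7.3] [42.6 43.6] 0.4
top yellow circ 453.2 -1.1 d 47.9 rect [454.   -0.6] [44.9 44.7] 0.6
top blue circ 521.2 -326.6 d 44.7 rect [ 521.4 -326.8] [40.8 42.6] 0.5
top green circ 534.0 352.4 d 44.2 rect [534.6 352.3] [41.3 43.5] 0.5
top round circ 654.2 -196.5 d 85.9 rect [ 654.4 -196.6] [81.8 84.4] 45.5
top square circ 379.3 242.1 d 112.9 rect [379.6 241.5] [83.1 80.8] 60.7
scene brown circ 627.6 207.4 d 45.9 rect [627.5 206.8] [40.8 45.9] 88.3
scene red circ 645.1 2.8 d 0.0 rect [645.1   2.8] [0. 0.] 0.0
scene yellow None
scene blue circ 521.2 -325.6 d 46.1 rect [ 520.8 -325.6] [45.  42.1] 36.1
scene green None
scene round circ 657.1 -199.8 d 86.0 rect [ 657.  -200.3] [81.1 85.2] 36.0
scene square circ 382.6 237.0 d 122.4 rect [382.8 236.9] [84.8 91.3] 60.7
```

>>> drive_tool(
  steps=[
    [[8.5, 0, 0, 0.6, 0, 0, -0.124], [8.5, 0, 0, 0.6, 0, 0, -0.124], [8.5, -2.9, -2.4, 0.6, 0, 0, 0], [8.5, -2.9, -2.4, 0.6, 0, 0, 0], [8.5, -2.9, -2.4, 0.6, 0, 0, 0], [8.5, -2.9, -2.4, 0.6, 0, 0, 0], [8.5, -2.9, -2.4, 0.6, 0, 0, 0], [8.5, -2.9, -2.4, 0.6, 0, 0, 0], [8.5, -2.9, -2.4, 0.6, 0, 0, 0], [8.5, -2.9, -2.4, 0.6, 0, 0, 0]],
  ],
  grip_force=30,
)

```text
clock: 0.93
tool_pos: [386.1, 412.4, 189.6]
eef_rot: [-3.141, -0.001, -3.141]
contact_force: [-0.3, 0.3, -0.4]
width: 84.8
finger_force: 0.0
```

>>> drive_tool(
  steps=[
    [[8.5, -2.9, -2.5, 0.6, 0, 0, 0], [8.5, -2.9, -2.5, 0.6, 0, 0, 0], [8.5, -2.9, -2.5, 0.6, 0, 0, 0], [8.5, -2.9, -2.5, 0.6, 0, 0, 0], [8.5, -2.9, -2.5, 0.6, 0, 0, 0], [8.5, -2.9, -2.5, 0.6, 0, 0, 0], [8.5, -2.9, -2.5, 0.6, 0, 0, 0], [8.5, -2.9, -2.5, 0.6, 0, 0, 0], [8.5, 0, 0, 0, 0, 0, 0]],
  ],
)

```text
clock: 1.68
tool_pos: [621.4, 208.5, 140.6]
eef_rot: [-3.139, 0.002, 3.136]
contact_force: [0.5, 0.5, -0.3]
width: 84.8
finger_force: 0.0
```

>>> drive_tool(
  steps=[
    [[8.5, -0.7, -0.3, 2.5, 0, 0, 0], [8.5, 0, 0, 2.5, 0, 0, 0], [8.5, 0, 0, 2.5, 0, 0, 0], [8.5, 0, 0, 1.5, 0, 0, 0], [8.5, 0, 0, 0, 0, 0, 0], [8.5, 0, 0, 0, 0, 0, 0]],
  ],
)

```text
clock: 2.18
tool_pos: [623.0, 211.1, 51.0]
eef_rot: [-3.141, -0.003, -3.141]
contact_force: [0.2, -0.4, 0.0]
width: 84.9
finger_force: 0.0
```

Run:
```python
from h import *
from workcell import robot
for i in range(3):
    s=robot.observe();print(s["tool_pos"].round(1),s["eef_rot"].round(4))
    c=robot.capture("scene")
cv2.imwrite("pics/s1.png",cv2.resize(c["frame"][90:230,270:470,::-1],None,fx=4,fy=4))
```

```text
[623.  211.1  51. ] [-3.1409e+00 -3.1000e-03 -3.1410e+00]
[624.6 211.4  52.8] [ 3.1415e+00  5.0000e-04 -3.1411e+00]
[625.5 211.6  54. ] [ 3.141e+00  2.700e-03 -3.141e+00]
```

View pics/s1.png

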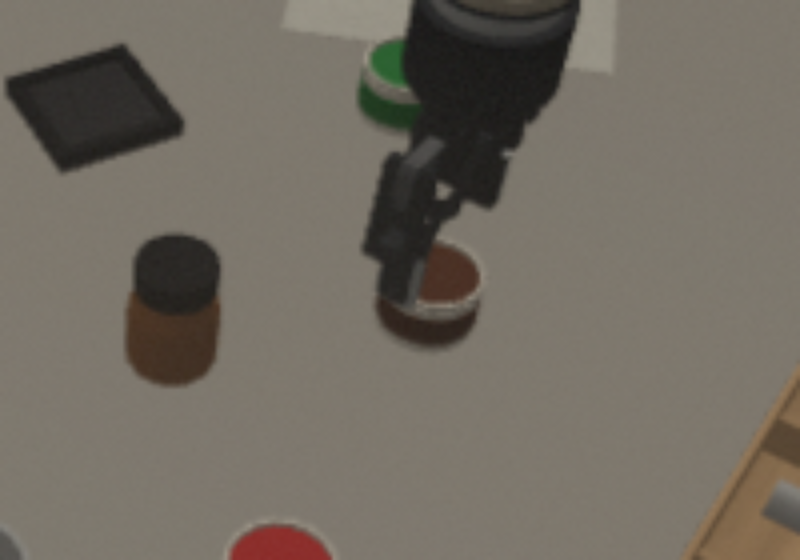

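The fingers straddle the brown pot, with bystanders clear. The pose readings carry noise of 1–2 mm, so I'll track the commanded pose instead: (624.3, 210.9, 52.3).

>>> drive_tool(
  steps=[
    [[8.5, -0.42, -0.54, 0, 0, 0, 0], [8.5, 0, 0, 1.3, 0, 0, 0], [8.5, 0, 0, 1.2, 0, 0, 0], [5.0, 0, 0, 0, 0, 0, 0], [5.0, 0, 0, 0, 0, 0, 0], [5.0, 0, 0, 0, 0, 0, 0], [5.0, 0, 0, 0, 0, 0, 0], [5.0, 0, 0, 0, 0, 0, 0]],
  ],
  grip_force=25,
)

```text
clock: 3.0
tool_pos: [628.7, 205.7, 27.5]
eef_rot: [3.141, 0.0, -3.141]
contact_force: [-0.3, -0.5, -1.1]
width: 53.5
finger_force: 26.4
```

>>> drive_tool(
  steps=[
    [[8.5, 0, 0, 0, 0, 0, 0], [8.5, 0, 0, 0, 0, 0, 0], [8.5, 0, 0, 0, 0, 0, 0], [8.5, 0, 0, 0, 0, 0, 0.1208], [8.5, 0, 0, 0, 0, 0, 0.1208], [8.5, 0, 0, 0, 0, 0, 0.1208], [8.5, 0, 0, 0, 0, 0, 0.1208], [8.5, 0, 0, 0, 0, 0, 0.1208], [8.5, 0, 0, 0, 0, 0, 0.1208], [8.5, 0, 0, 0, 0, 0, 0.1208]],
  ],
)

```text
clock: 3.83
tool_pos: [628.7, 205.7, 27.6]
eef_rot: [3.141, 0.0, 2.29]
contact_force: [-0.1, -0.1, -0.6]
width: 85.1
finger_force: 0.0
```

>>> drive_tool(
  steps=[
    [[8.5, 0, 0, 0, 0, 0, 0.1208], [8.5, 0, 0, 0, 0, 0, 0.1208], [8.5, 0, 0, 0, 0, 0, 0.1208], [8.5, 0, 0, 0, 0, 0, 0.1208], [8.5, 0, 0, 0, 0, 0, 0.1208], [8.5, 0, 0, 0, 0, 0, 0.1208], [5.0, 0, 0, 0, 0, 0, 0], [5.0, 0, 0, 0, 0, 0, 0], [5.0, 0, 0, 0, 0, 0, 0], [5.0, 0, 0, 0, 0, 0, 0]],
  ],
)

```text
clock: 4.67
tool_pos: [629.0, 205.7, 27.7]
eef_rot: [3.141, -0.0, 1.573]
contact_force: [0.1, -0.1, 1.2]
width: 53.3
finger_force: 26.8
```

>>> drive_tool(
  steps=[
    [[5.0, 0, 0, -3.0, 0, 0, 0], [5.0, 0, 0, -4.0, 0, 0, 0], [5.0, 0, 0, -4.0, 0, 0, 0], [5.0, -3.7, 0.25, 0, 0, 0, 0], [5.0, -3.7, 0.25, 0, 0, 0, 0], [5.0, -3.7, 0.25, 0, 0, 0, 0], [5.0, -3.7, 0.25, 0, 0, 0, 0], [5.0, -3.7, 0.25, 0, 0, 0, 0], [5.0, -3.7, 0.25, 0, 0, 0, 0], [5.0, -3.7, 0.25, 0, 0, 0, 0]],
  ],
  grip_force=40,
)

```text
clock: 5.5
tool_pos: [645.6, -55.0, 136.9]
eef_rot: [-3.141, -0.0, 1.573]
contact_force: [0.6, -0.5, -0.7]
width: 52.4
finger_force: 42.7
```

>>> drive_tool(
  steps=[
    [[5.0, -3.7, 0.25, 0, 0, 0, 0], [5.0, -3.7, 0.25, 0, 0, 0, 0], [5.0, -3.7, 0.25, 0, 0, 0, 0], [5.0, -3.34, 0.2, 0, 0, 0, 0], [5.0, 0, 0, 2.5, 0, 0, 0], [5.0, 0, 0, 3.0, 0, 0, 0], [5.0, 0, 0, 2.5, 0, 0, 0], [5.0, 0, 0, 0, 0, 0, 0], [5.0, 0, 0, 0, 0, 0, 0]],
  ],
)

```text
clock: 6.25
tool_pos: [653.4, -196.9, 54.5]
eef_rot: [-3.136, -0.002, 1.572]
contact_force: [0.1, -0.7, -0.4]
width: 52.5
finger_force: 42.7
```

Run:
```python
from h import *
from workcell import robot
a=[]
for i in range(3):
    s=robot.observe();a.append(s["tool_pos"])
    c=robot.capture("scene")
print(np.array(a).round(1),s["width"],s["contact_force"])
cv2.imwrite("pics/s2.png",cv2.resize(c["frame"][220:370,180:380,::-1],None,fx=4,fy=4))
```

```text
[[ 653.4 -196.9   54.5]
 [ 655.5 -197.5   57.1]
 [ 656.9 -198.    58.8]] 53.026878390342844 [ 0.28440185 -0.43335404 -0.23669964]
```

View pics/s2.png

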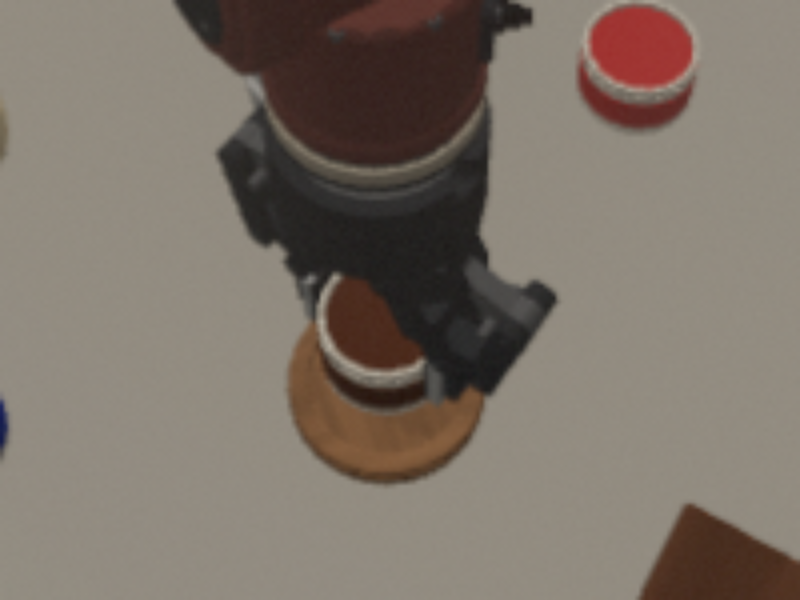

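The brown pot is held upright above the round stand and centred. The arm keeps settling for a few periods after a move stops.

>>> drive_tool(
  steps=[
    [[5.0, 0, 0, 0.9, 0, 0, 0], [5.0, 0, 0, 0.8, 0, 0, 0], [5.0, 0, 0, 0.4, 0, 0, 0], [5.0, 0, 0, 0.1, 0, 0, 0], [5.0, 0, 0, 0, 0, 0, 0], [5.0, 0, 0, 0, 0, 0, 0], [5.0, 0, 0, 0, 0, 0, 0], [5.0, 0, 0, 0, 0, 0, 0]],
  ],
)

```text
clock: 7.07
tool_pos: [655.9, -197.6, 35.9]
eef_rot: [3.141, -0.0, 1.572]
contact_force: [-1.8, 2.2, 4.1]
width: 52.9
finger_force: 43.2
```

>>> drive_tool(
  steps=[
    [[8.5, 0, 0, 0, 0, 0, 0], [8.5, 0, 0, 0, 0, 0, 0], [8.5, 0, 0, 0, 0, 0, 0], [8.5, 0, 0, 0, 0, 0, 0], [8.5, 0, 0, -2.0, 0, 0, 0], [8.5, 0, 0, -3.0, 0, 0, 0], [8.5, 0, 0, -4.0, 0, 0, 0]],
  ],
)

```text
clock: 7.65
tool_pos: [652.7, -196.6, 121.5]
eef_rot: [-3.133, -0.003, 1.571]
contact_force: [0.6, -0.6, -0.8]
width: 85.1
finger_force: 0.0
```

>>> drive_tool(
  steps=[
    [[8.5, 3.8, 0.12, 0, 0, 0, 0], [8.5, 3.8, 0.12, 0, 0, 0, 0], [8.5, 3.8, 0.12, 0, 0, 0, 0], [8.5, 3.8, 0.12, 0, 0, 0, 0], [8.5, 4.0, 0.12, 0, 0, 0, 0], [8.5, 0, 0, 2.5, 0, 0, 0], [8.5, 0, 0, 3.0, 0, 0, 0], [8.5, 0, 0, 3.0, 0, 0, 0], [8.5, 0, 0, 1.3, 0, 0, 0], [8.5, 0, 0, 0, 0, 0, 0]],
  ],
  grip_force=25,
)

```text
clock: 8.48
tool_pos: [657.5, -5.3, 22.3]
eef_rot: [-3.132, -0.001, 1.571]
contact_force: [-0.1, -0.4, -0.7]
width: 84.9
finger_force: 0.0
```

>>> drive_tool(
  steps=[
    [[8.5, 0, 0, 0, 0, 0, 0], [8.5, 0, 0, 0, 0, 0, 0], [5.0, 0, 0, 0, 0, 0, 0], [5.0, 0, 0, 0, 0, 0, 0], [5.0, 0, 0, 0, 0, 0, 0], [5.0, 0, 0, 0, 0, 0, 0], [5.0, 0, 0, 0, 0, 0, 0]],
  ],
)

```text
clock: 9.07
tool_pos: [663.3, -6.1, 29.5]
eef_rot: [3.138, 0.001, 1.571]
contact_force: [-1.0, -0.4, 5.7]
width: 53.2
finger_force: 26.9
```

>>> drive_tool(
  steps=[
    [[8.5, 0, 0, 0, 0, 0, 0], [8.5, 0, 0, 0, 0, 0, 0], [8.5, 0, 0, 0, 0, 0, 0], [8.5, 0, 0, 0, 0, 0, -0.1208], [8.5, 0, 0, 0, 0, 0, -0.1208], [8.5, 0, 0, 0, 0, 0, -0.1208], [8.5, 0, 0, 0, 0, 0, -0.1208], [8.5, 0, 0, 0, 0, 0, -0.1208], [8.5, 0, 0, 0, 0, 0, -0.1208], [8.5, 0, 0, 0, 0, 0, -0.1208]],
  ],
)

```text
clock: 9.9
tool_pos: [661.1, -5.7, 26.6]
eef_rot: [-3.141, -0.001, 2.423]
contact_force: [-0.3, -0.3, 1.0]
width: 85.0
finger_force: 0.0
```

>>> drive_tool(
  steps=[
    [[8.5, 0, 0, 0, 0, 0, -0.1208], [8.5, 0, 0, 0, 0, 0, -0.1208], [8.5, 0, 0, 0, 0, 0, -0.1208], [8.5, 0, 0, 0, 0, 0, -0.1208], [8.5, 0, 0, 0, 0, 0, -0.1208], [8.5, 0, 0, 0, 0, 0, -0.1208], [5.0, 0, 0, 0, 0, 0, 0], [5.0, 0, 0, 0, 0, 0, 0], [5.0, 0, 0, 0, 0, 0, 0], [5.0, 0, 0, 0, 0, 0, 0]],
  ],
)

```text
clock: 10.73
tool_pos: [661.6, -5.8, 27.2]
eef_rot: [3.142, -0.0, 3.14]
contact_force: [-0.7, -0.4, -0.0]
width: 53.4
finger_force: 26.4
```

>>> drive_tool(
  steps=[
    [[5.0, 0, 0, -3.0, 0, 0, 0], [5.0, 0, 0, -4.0, 0, 0, 0], [5.0, 0, 0, -3.0, 0, 0, 0], [5.0, 0.1, -3.2, 0, 0, 0, 0], [5.0, 0.1, -3.2, 0, 0, 0, 0], [5.0, 0.1, -3.2, 0, 0, 0, 0], [5.0, 0.1, -3.2, 0, 0, 0, 0], [5.0, 0.1, -3.2, 0, 0, 0, 0], [5.0, 0.1, -3.2, 0, 0, 0, 0], [5.0, 0, 0, 0, 0, 0, 0]],
  ],
  grip_force=40,
)

```text
clock: 11.57
tool_pos: [655.1, -204.2, 127.3]
eef_rot: [-3.138, 0.001, 3.136]
contact_force: [0.7, 1.3, -0.8]
width: 52.9
finger_force: 42.4
```

>>> drive_tool(
  steps=[
    [[5.0, 0, 0, 1.5, 0, 0, 0], [5.0, 0, 0, 1.5, 0, 0, 0], [5.0, 0, 0, 1.0, 0, 0, 0], [5.0, 0, 0, 0.4, 0, 0, 0], [5.0, 0, 0, 0, 0, 0, 0], [5.0, 0, 0, 0, 0, 0, 0], [5.0, 0, 0, 0, 0, 0, 0], [5.0, 0, 0, 0, 0, 0, 0]],
  ],
)

```text
clock: 12.23
tool_pos: [656.6, -197.6, 84.4]
eef_rot: [-3.141, 0.002, -3.141]
contact_force: [-0.2, 0.0, -1.5]
width: 52.6
finger_force: 42.4
```

Run:
```python
from h import *
from workcell import robot
a=[]
for i in range(2):
    s=robot.observe();a.append(s["tool_pos"])
    c=robot.capture("scene")
print(np.array(a).round(1),s["width"],s["contact_force"])
cv2.imwrite("pics/s3.png",cv2.resize(c["frame"][220:370,180:380,::-1],None,fx=4,fy=4))
```

```text
[[ 656.6 -197.6   84.4]
 [ 656.6 -197.8   84.4]] 53.339124863297705 [ 0.20539247  0.44205524 -1.10455712]
```

View pics/s3.png

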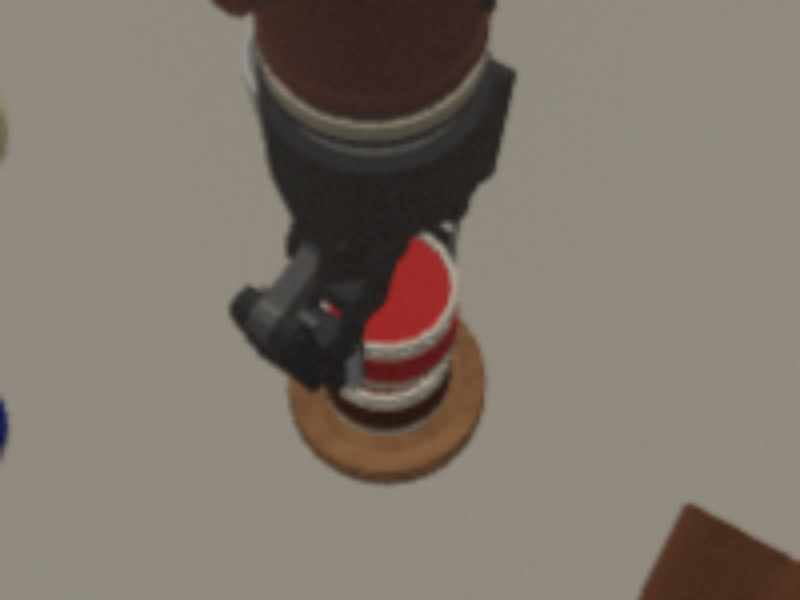

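The red pot hangs over the brown one. I'll check the lateral alignment numerically, using the right wall edges.

Run:
```python
from h import *
c=dict(np.load("scene0.npz"))
R=c["world_to_cam"][:3,:3];cx=R[0]*[1,1,0];cx/=np.linalg.norm(cx)
for z in(44,13,96,62):
    p=np.array([655.5,-198,z]);
    print(z,*[((proj(c,p+k*27*cx)-[180,220])*4).round(1) for k in(-1,0,1)])
im=cv2.imread("pics/s3.png")
for r in (340,350,375,385,395,400,405,410):
    g=im[r,300:500:3].astype(int);print(r,[tuple(x) for x in g[44:56].tolist()])
```

```text
44 [316.5 341. ] [383.  340.7] [449.5 340.5]
13 [320.1 373.4] [384.3 373.1] [448.6 372.9]
96 [309.8 281.2] [380.6 280.9] [451.3 280.6]
62 [314.3 321.1] [382.2 320.9] [450.1 320.6]
340 [(100, 110, 118), (83, 92, 105), (65, 72, 96), (46, 52, 91), (35, 39, 89), (29, 31, 87), (28, 31, 87), (39, 49, 91), (46, 65, 100), (50, 74, 106), (52, 77, 109), (52, 77, 109)]
350 [(32, 34, 97), (27, 29, 89), (26, 28, 86), (27, 29, 87), (30, 33, 87), (41, 49, 91), (59, 73, 101), (60, 83, 114), (56, 82, 113), (53, 79, 111), (53, 78, 110), (53, 79, 111)]
375 [(115, 127, 135), (115, 127, 134), (104, 116, 123), (87, 97, 104), (61, 69, 77), (42, 52, 67), (36, 52, 77), (50, 74, 106), (54, 82, 116), (55, 83, 117), (54, 80, 113), (53, 79, 112)]
385 [(103, 114, 121), (87, 98, 105), (63, 72, 82), (37, 44, 56), (23, 31, 46), (30, 44, 64), (53, 75, 101), (57, 82, 113), (56, 83, 117), (55, 82, 117), (53, 80, 113), (52, 77, 109)]
395 [(33, 42, 54), (20, 30, 44), (16, 26, 42), (26, 31, 49), (44, 57, 77), (55, 75, 100), (57, 81, 112), (56, 82, 114), (55, 82, 115), (55, 82, 115), (54, 81, 115), (54, 82, 116)]
400 [(17, 26, 42), (17, 25, 41), (22, 30, 47), (44, 55, 72), (53, 72, 96), (57, 81, 111), (56, 83, 116), (55, 82, 115), (55, 81, 114), (54, 80, 113), (53, 81, 113), (54, 82, 116)]
405 [(24, 32, 46), (34, 43, 57), (46, 58, 73), (53, 73, 95), (56, 80, 109), (57, 83, 115), (56, 83, 117), (56, 82, 115), (53, 79, 111), (51, 78, 111), (52, 80, 114), (54, 82, 116)]
410 [(44, 53, 66), (56, 70, 85), (62, 81, 102), (57, 80, 109), (54, 80, 112), (54, 81, 114), (56, 83, 116), (54, 82, 115), (54, 81, 114), (54, 81, 114), (53, 80, 113), (54, 80, 113)]
```

Run:
```python
from h import *
im=cv2.imread("pics/s3.png").astype(int)
for r in range(270,420,10):
    s=im[r,430:480]; d=np.abs(s[4:]-s[:-4]).sum(1); print(r,432+d.argmax(),d.max())
```

```text
270 448 144
280 448 120
290 451 139
300 447 178
310 443 143
320 436 115
330 468 87
340 476 100
350 448 70
360 441 67
370 444 86
380 440 105
390 434 86
400 440 90
410 432 71
```

Edge picking there is ambiguous. Both pots were centred by two perpendicular grips, so I'll lower gently and watch the force: rim contact would show before the foot seats.

>>> drive_tool(
  steps=[
    [[5.0, 0, 0, 0.4, 0, 0, 0], [5.0, 0, 0, 0.3, 0, 0, 0], [5.0, 0, 0, 0.2, 0, 0, 0], [5.0, 0, 0, 0.1, 0, 0, 0], [5.0, 0, 0, 0, 0, 0, 0], [5.0, 0, 0, 0, 0, 0, 0], [5.0, 0, 0, 0, 0, 0, 0]],
  ],
)

```text
clock: 12.92
tool_pos: [655.8, -197.8, 73.3]
eef_rot: [-3.142, 0.0, -3.141]
contact_force: [0.8, 0.3, -0.8]
width: 53.0
finger_force: 42.4
```

>>> drive_tool(
  steps=[
    [[5.0, 0, 0, 0.1, 0, 0, 0], [5.0, 0, 0, 0.1, 0, 0, 0], [5.0, 0, 0, 0, 0, 0, 0], [5.0, 0, 0, 0, 0, 0, 0], [5.0, 0, 0, 0, 0, 0, 0]],
  ],
)

```text
clock: 13.33
tool_pos: [655.7, -197.7, 71.3]
eef_rot: [3.142, -0.0, -3.141]
contact_force: [0.1, 0.3, -1.7]
width: 53.0
finger_force: 42.6
```

>>> drive_tool(
  steps=[
    [[8.5, 0, 0, 0, 0, 0, 0], [8.5, 0, 0, 0, 0, 0, 0], [8.5, 0, 0, 0, 0, 0, 0], [8.5, 0, 0, 0, 0, 0, 0], [8.5, 0, 0, -2.0, 0, 0, 0], [8.5, 0, 0, -3.0, 0, 0, 0], [8.5, 0, 0, -2.0, 0, 0, 0]],
  ],
)

```text
clock: 13.92
tool_pos: [656.1, -197.9, 142.9]
eef_rot: [-3.141, 0.001, -3.141]
contact_force: [1.4, 0.4, 1.1]
width: 84.9
finger_force: 0.0
```

>>> drive_tool(
  steps=[
    [[8.5, 2.5, 2.5, 0, 0, 0, 0], [8.5, 2.5, 2.5, 0, 0, 0, 0], [8.5, 2.5, 2.5, 0, 0, 0, 0], [8.5, 2.5, 2.5, 0, 0, 0, 0], [8.5, 2.5, 2.5, 0, 0, 0, 0], [8.5, 2.5, 2.5, 0, 0, 0, 0], [8.5, 2.5, 2.5, 0, 0, 0, 0], [8.5, 2.7, 2.3, 0, 0, 0, 0], [8.5, 0, 0, 2.0, 0, 0, 0], [8.5, 0, 0, 3.0, 0, 0, 0]],
  ],
  grip_force=25,
)

```text
clock: 14.75
tool_pos: [455.8, 1.1, 94.4]
eef_rot: [-3.14, 0.009, -3.139]
contact_force: [0.9, 0.1, 0.7]
width: 84.6
finger_force: 0.0
```

>>> drive_tool(
  steps=[
    [[8.5, 0, 0, 3.0, 0, 0, 0], [8.5, 0, 0, 2.0, 0, 0, 0], [8.5, 0, 0, 1.4, 0, 0, 0], [8.5, 0, 0, 0, 0, 0, 0], [8.5, 0, 0, 0, 0, 0, 0], [8.5, 0, 0, 0, 0, 0, 0], [5.0, 0, 0, 0, 0, 0, 0], [5.0, 0, 0, 0, 0, 0, 0], [5.0, 0, 0, 0, 0, 0, 0], [5.0, 0, 0, 0, 0, 0, 0]],
  ],
)

```text
clock: 15.58
tool_pos: [454.9, -0.1, 28.7]
eef_rot: [-3.141, 0.002, -3.141]
contact_force: [-0.0, -0.2, 5.6]
width: 53.2
finger_force: 25.7
```

>>> drive_tool(
  steps=[
    [[5.0, 0, 0, 0, 0, 0, 0], [8.5, 0, 0, 0, 0, 0, 0], [8.5, 0, 0, 0, 0, 0, 0], [8.5, 0, 0, 0, 0, 0, 0], [8.5, 0, 0, 0, 0, 0, 0.1208], [8.5, 0, 0, 0, 0, 0, 0.1208], [8.5, 0, 0, 0, 0, 0, 0.1208], [8.5, 0, 0, 0, 0, 0, 0.1208], [8.5, 0, 0, 0, 0, 0, 0.1208], [8.5, 0, 0, 0, 0, 0, 0.1208]],
  ],
)

```text
clock: 16.42
tool_pos: [453.4, 0.3, 27.1]
eef_rot: [-3.141, -0.0, 2.411]
contact_force: [-0.8, 0.1, 0.5]
width: 85.0
finger_force: 0.0
```

>>> drive_tool(
  steps=[
    [[8.5, 0, 0, 0, 0, 0, 0.1208], [8.5, 0, 0, 0, 0, 0, 0.1208], [8.5, 0, 0, 0, 0, 0, 0.1208], [8.5, 0, 0, 0, 0, 0, 0.1208], [8.5, 0, 0, 0, 0, 0, 0.1208], [8.5, 0, 0, 0, 0, 0, 0.1208], [8.5, 0, 0, 0, 0, 0, 0.1208], [5.0, 0, 0, 0, 0, 0, 0], [5.0, 0, 0, 0, 0, 0, 0], [5.0, 0, 0, 0, 0, 0, 0]],
  ],
)

```text
clock: 17.25
tool_pos: [453.7, 0.2, 27.4]
eef_rot: [3.142, -0.0, 1.574]
contact_force: [1.1, -0.2, 1.2]
width: 53.1
finger_force: 26.5
```

Run:
```python
from h import *
from workcell import robot
s=robot.observe();c=robot.capture("scene")
print(s["width"],s["tool_pos"],s["finger_force"])
cv2.imwrite("pics/s4.png",cv2.resize(c["frame"][120:370,160:400,::-1],None,fx=2.4,fy=2.4))
c=robot.capture("top")
for k,uv in dict(blue=(418,208),green=(133,200),red=(361,155)).items():
    z=80 if k=="red" else 36
    b=blob(c["frame"],k,uv,26);w=np.array([ray(c,p,z) for p in b[0]],np.float32);print(k,cv2.minEnclosingCircle(w))
```

```text
53.13713697957568 [4.53727699e+02 2.12999918e-01 2.73672646e+01] 26.533035216853023
blue ((521.1683959960938, -326.5865783691406), 22.335205078125)
green ((533.4816284179688, 352.2045593261719), 21.831884384155273)
red ((657.6708984375, -197.85299682617188), 23.00635528564453)
```

View pics/s4.png

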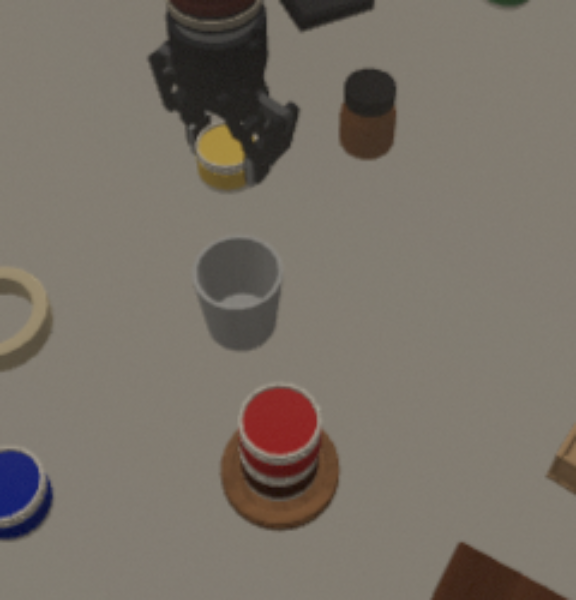

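The red pot is seated squarely on the brown one. The yellow pot is gripped.

>>> drive_tool(
  steps=[
    [[5.0, 0, 0, -3.0, 0, 0, 0], [5.0, 0, 0, -4.0, 0, 0, 0], [5.0, 0, 0, -4.0, 0, 0, 0], [5.0, 0, 0, -2.0, 0, 0, 0], [5.0, -2.5, 2.5, 0, 0, 0, 0], [5.0, -2.5, 2.5, 0, 0, 0, 0], [5.0, -2.5, 2.5, 0, 0, 0, 0], [5.0, -2.5, 2.5, 0, 0, 0, 0], [5.0, -2.5, 2.5, 0, 0, 0, 0], [5.0, -2.5, 2.5, 0, 0, 0, 0]],
  ],
  grip_force=40,
)

```text
clock: 18.18
tool_pos: [604.3, -150.8, 156.5]
eef_rot: [-3.14, -0.001, 1.573]
contact_force: [0.3, -0.3, -1.2]
width: 52.8
finger_force: 43.0
```

>>> drive_tool(
  steps=[
    [[5.0, -2.5, 2.5, 0, 0, 0, 0], [5.0, -2.3, 2.7, 0, 0, 0, 0], [5.0, 0, 0, 0, 0, 0, 0], [5.0, 0, 0, 1.5, 0, 0, 0], [5.0, 0, 0, 1.5, 0, 0, 0], [5.0, 0, 0, 1.0, 0, 0, 0], [5.0, 0, 0, 0, 0, 0, 0], [5.0, 0, 0, 0, 0, 0, 0], [5.0, 0, 0, 0, 0, 0, 0]],
  ],
)

```text
clock: 18.93
tool_pos: [655.4, -196.9, 117.2]
eef_rot: [-3.141, -0.0, 1.572]
contact_force: [1.2, 0.0, -0.5]
width: 52.8
finger_force: 43.1
```

>>> drive_tool(
  steps=[
    [[5.0, 0, 0, 0.2, 0, 0, 0], [5.0, 0, 0, 0.2, 0, 0, 0], [5.0, 0, 0, 0.2, 0, 0, 0], [5.0, 0, 0, 0.1, 0, 0, 0], [5.0, 0, 0, 0.1, 0, 0, 0], [5.0, 0, 0, 0.1, 0, 0, 0], [5.0, 0, 0, 0, 0, 0, 0], [5.0, 0, 0, 0, 0, 0, 0], [5.0, 0, 0, 0, 0, 0, 0]],
  ],
)

```text
clock: 19.68
tool_pos: [655.9, -197.7, 108.3]
eef_rot: [3.141, 0.0, 1.571]
contact_force: [-0.0, -0.1, -0.4]
width: 52.9
finger_force: 43.1
```

No contact with the foot 3 mm below the rim top, so it's inside. Lower the last millimetre and release.

>>> drive_tool(
  steps=[
    [[5.0, 0, 0, 0.1, 0, 0, 0], [5.0, 0, 0, 0, 0, 0, 0], [5.0, 0, 0, 0, 0, 0, 0], [5.0, 0, 0, 0, 0, 0, 0], [8.5, 0, 0, 0, 0, 0, 0], [8.5, 0, 0, 0, 0, 0, 0], [8.5, 0, 0, 0, 0, 0, 0], [8.5, 0, 0, 0, 0, 0, 0], [8.5, 0, 0, -2.0, 0, 0, 0], [8.5, 0, 0, -3.0, 0, 0, 0]],
  ],
)

```text
clock: 20.52
tool_pos: [652.6, -196.4, 152.9]
eef_rot: [-3.133, -0.004, 1.571]
contact_force: [-0.1, 0.2, -1.0]
width: 84.9
finger_force: 0.0
```

>>> drive_tool(
  steps=[
    [[8.5, -2.6, -2.7, 0, 0, 0, 0], [8.5, -2.6, -2.7, 0, 0, 0, 0], [8.5, -2.6, -2.7, 0, 0, 0, 0], [8.5, -2.6, -2.7, 0, 0, 0, 0], [8.5, -2.4, -2.65, 0, 0, 0, 0], [8.5, 0, 0, 3.0, 0, 0, 0], [8.5, 0, 0, 4.0, 0, 0, 0], [8.5, 0, 0, 3.0, 0, 0, 0], [8.5, 0, 0, 2.0, 0, 0, 0], [8.5, 0, 0, 1.0, 0, 0, 0]],
  ],
  grip_force=25,
)

```text
clock: 21.35
tool_pos: [518.8, -324.1, 23.5]
eef_rot: [-3.137, -0.004, 1.571]
contact_force: [0.1, 0.1, -0.5]
width: 84.8
finger_force: 0.0
```

>>> drive_tool(
  steps=[
    [[8.5, 0, 0, 0, 0, 0, 0], [8.5, 0, 0, 0, 0, 0, 0], [8.5, 0, 0, 0, 0, 0, 0], [5.0, 0, 0, 0, 0, 0, 0], [5.0, 0, 0, 0, 0, 0, 0], [5.0, 0, 0, 0, 0, 0, 0], [5.0, 0, 0, 0, 0, 0, 0], [5.0, 0, 0, 0, 0, 0, 0]],
  ],
)

```text
clock: 22.02
tool_pos: [522.4, -326.5, 29.1]
eef_rot: [3.14, 0.002, 1.572]
contact_force: [-0.1, -0.1, 6.0]
width: 53.2
finger_force: 26.6
```

>>> drive_tool(
  steps=[
    [[8.5, 0, 0, 0, 0, 0, 0], [8.5, 0, 0, 0, 0, 0, 0], [8.5, 0, 0, 0, 0, 0, 0], [8.5, 0, 0, 0, 0, 0, -0.1208], [8.5, 0, 0, 0, 0, 0, -0.1208], [8.5, 0, 0, 0, 0, 0, -0.1208], [8.5, 0, 0, 0, 0, 0, -0.1208], [8.5, 0, 0, 0, 0, 0, -0.1208], [8.5, 0, 0, 0, 0, 0, -0.1208], [8.5, 0, 0, 0, 0, 0, -0.1208]],
  ],
)

```text
clock: 22.85
tool_pos: [521.0, -325.5, 26.7]
eef_rot: [-3.142, -0.001, 2.423]
contact_force: [-0.3, 0.7, 0.4]
width: 85.1
finger_force: 0.0
```

>>> drive_tool(
  steps=[
    [[8.5, 0, 0, 0, 0, 0, -0.1208], [8.5, 0, 0, 0, 0, 0, -0.1208], [8.5, 0, 0, 0, 0, 0, -0.1208], [8.5, 0, 0, 0, 0, 0, -0.1208], [8.5, 0, 0, 0, 0, 0, -0.1208], [8.5, 0, 0, 0, 0, 0, -0.1208], [5.0, 0, 0, 0, 0, 0, 0], [5.0, 0, 0, 0, 0, 0, 0], [5.0, 0, 0, 0, 0, 0, 0], [5.0, 0, 0, 0, 0, 0, 0]],
  ],
)

```text
clock: 23.68
tool_pos: [521.3, -325.8, 27.2]
eef_rot: [3.142, -0.0, 3.14]
contact_force: [0.4, 0.1, -0.8]
width: 53.2
finger_force: 26.4
```

Run:
```python
from h import *
from workcell import robot
s=robot.observe();c=robot.capture("scene")
cv2.imwrite("pics/s5.png",cv2.resize(c["frame"][180:400,100:360,::-1],None,fx=2.4,fy=2.4))
```

```text
(no output)
```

View pics/s5.png

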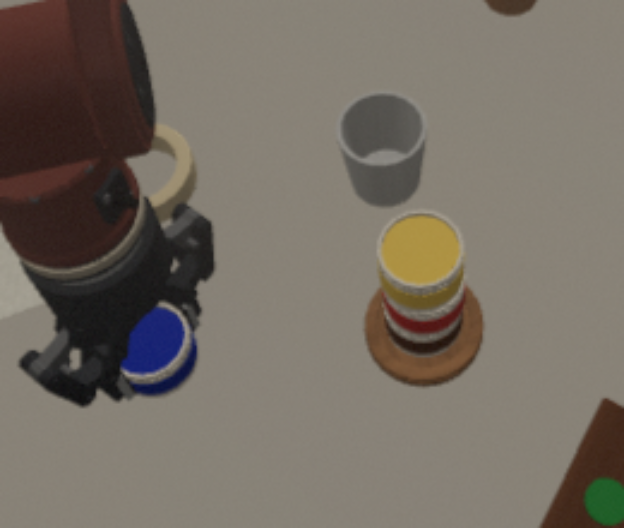

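The round stack is brown, red, yellow and straight. The blue pot is gripped.

>>> drive_tool(
  steps=[
    [[5.0, 0, 0, -3.0, 0, 0, 0], [5.0, 0, 0, -4.0, 0, 0, 0], [5.0, 0, 0, -4.0, 0, 0, 0], [5.0, 0.94, 3.78, 0, 0, 0, 0], [5.0, 0.94, 3.78, 0, 0, 0, 0], [5.0, 0.94, 3.78, 0, 0, 0, 0], [5.0, 0.94, 3.78, 0, 0, 0, 0], [5.0, 0.94, 3.78, 0, 0, 0, 0], [5.0, 0.94, 3.78, 0, 0, 0, 0], [5.0, 0.94, 3.78, 0, 0, 0, 0]],
  ],
  grip_force=40,
)

```text
clock: 24.57
tool_pos: [454.4, -59.5, 137.1]
eef_rot: [3.141, -0.0, 3.14]
contact_force: [0.8, 0.3, -0.3]
width: 53.3
finger_force: 42.8
```

>>> drive_tool(
  steps=[
    [[5.0, 0.94, 3.78, 0, 0, 0, 0], [5.0, 0.94, 3.78, 0, 0, 0, 0], [5.0, 0.94, 3.78, 0, 0, 0, 0], [5.0, 0.94, 3.78, 0, 0, 0, 0], [5.0, 0.94, 3.78, 0, 0, 0, 0], [5.0, 0.94, 3.78, 0, 0, 0, 0], [5.0, 0.94, 3.78, 0, 0, 0, 0], [5.0, 0.94, 3.78, 0, 0, 0, 0], [5.0, 0, 0, 0, 0, 0, 0], [5.0, 0, 0, 2.0, 0, 0, 0]],
  ],
)

```text
clock: 25.4
tool_pos: [382.6, 244.8, 120.7]
eef_rot: [3.138, 0.008, -3.137]
contact_force: [0.2, 0.7, -0.6]
width: 53.2
finger_force: 42.7
```

>>> drive_tool(
  steps=[
    [[5.0, 0, 0, 3.0, 0, 0, 0], [5.0, 0, 0, 2.5, 0, 0, 0], [5.0, 0, 0, 0.5, 0, 0, 0], [5.0, 0, 0, 0, 0, 0, 0], [5.0, 0, 0, 0, 0, 0, 0], [5.0, 0, 0, 0, 0, 0, 0], [5.0, 0, 0, 0, 0, 0, 0]],
  ],
)

```text
clock: 25.98
tool_pos: [382.0, 241.7, 59.1]
eef_rot: [3.14, 0.003, 3.141]
contact_force: [-0.3, 0.2, -0.1]
width: 53.1
finger_force: 42.8
```

Run:
```python
from h import *
from workcell import robot
s=robot.observe();c=robot.capture("scene");print(s["tool_pos"])
cv2.imwrite("pics/s6.png",cv2.resize(c["frame"][30:180,220:420,::-1],None,fx=4,fy=4))
```

```text
[381.96025259 241.72923261  59.09296081]
```

View pics/s6.png

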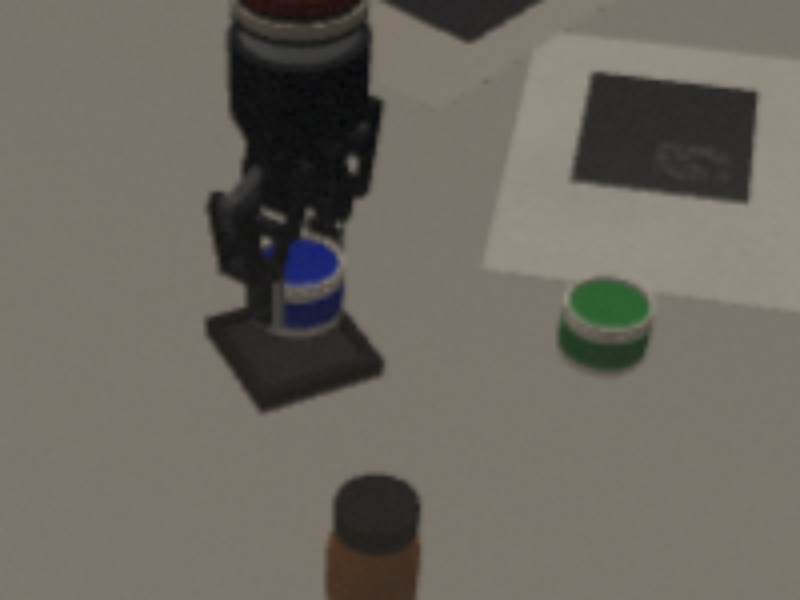

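The blue pot hangs over the square stand and looks centred. Lower it and release.

>>> drive_tool(
  steps=[
    [[5.0, 0, 0, 0.9, 0, 0, 0], [5.0, 0, 0, 0.8, 0, 0, 0], [5.0, 0, 0, 0.4, 0, 0, 0], [5.0, 0, 0, 0.1, 0, 0, 0], [5.0, 0, 0, 0, 0, 0, 0], [5.0, 0, 0, 0, 0, 0, 0], [5.0, 0, 0, 0, 0, 0, 0], [5.0, 0, 0, 0, 0, 0, 0]],
  ],
)

```text
clock: 26.7
tool_pos: [379.6, 240.9, 35.2]
eef_rot: [-3.14, -0.002, -3.141]
contact_force: [-1.9, -0.9, 5.4]
width: 52.9
finger_force: 43.5
```

>>> drive_tool(
  steps=[
    [[8.5, 0, 0, 0, 0, 0, 0], [8.5, 0, 0, 0, 0, 0, 0], [8.5, 0, 0, 0, 0, 0, 0], [8.5, 0, 0, 0, 0, 0, 0], [8.5, 0, 0, -2.0, 0, 0, 0], [8.5, 0, 0, -3.0, 0, 0, 0], [8.5, 0, 0, -4.0, 0, 0, 0]],
  ],
)

```text
clock: 27.28
tool_pos: [377.4, 239.9, 123.2]
eef_rot: [-3.138, -0.007, -3.142]
contact_force: [0.7, -0.2, -1.2]
width: 84.8
finger_force: 0.0
```

>>> drive_tool(
  steps=[
    [[8.5, -3.1, 2.2, 0, 0, 0, 0], [8.5, -3.1, 2.2, 0, 0, 0, 0], [8.5, -3.1, 2.2, 0, 0, 0, 0], [8.5, -3.1, 2.2, 0, 0, 0, 0], [8.5, -3.0, 2.4, 0, 0, 0, 0], [8.5, 0, 0, 2.5, 0, 0, 0], [8.5, 0, 0, 3.0, 0, 0, 0], [8.5, 0, 0, 3.0, 0, 0, 0], [8.5, 0, 0, 1.3, 0, 0, 0], [8.5, 0, 0, 0, 0, 0, 0]],
  ],
  grip_force=25,
)

```text
clock: 28.12
tool_pos: [530.4, 351.3, 22.2]
eef_rot: [-3.137, -0.009, -3.141]
contact_force: [-1.5, 0.0, -0.7]
width: 84.8
finger_force: 0.0
```

>>> drive_tool(
  steps=[
    [[8.5, 0, 0, 0, 0, 0, 0], [8.5, 0, 0, 0, 0, 0, 0], [8.5, 0, 0, 0, 0, 0, 0], [5.0, 0, 0, 0, 0, 0, 0], [5.0, 0, 0, 0, 0, 0, 0], [5.0, 0, 0, 0, 0, 0, 0], [5.0, 0, 0, 0, 0, 0, 0], [5.0, 0, 0, 0, 0, 0, 0]],
  ],
)

```text
clock: 28.78
tool_pos: [535.2, 353.6, 28.9]
eef_rot: [3.141, 0.002, -3.141]
contact_force: [-0.0, -1.3, 6.4]
width: 53.2
finger_force: 26.8
```

>>> drive_tool(
  steps=[
    [[8.5, 0, 0, 0, 0, 0, 0], [8.5, 0, 0, 0, 0, 0, 0], [8.5, 0, 0, 0, 0, 0, 0], [8.5, 0, 0, 0, 0, 0, 0.1208], [8.5, 0, 0, 0, 0, 0, 0.1208], [8.5, 0, 0, 0, 0, 0, 0.1208], [8.5, 0, 0, 0, 0, 0, 0.1208], [8.5, 0, 0, 0, 0, 0, 0.1208], [8.5, 0, 0, 0, 0, 0, 0.1208], [8.5, 0, 0, 0, 0, 0, 0.1208]],
  ],
)

```text
clock: 29.62
tool_pos: [533.8, 353.1, 26.6]
eef_rot: [-3.141, -0.0, 2.29]
contact_force: [0.3, 0.1, -0.0]
width: 84.8
finger_force: 0.0
```

>>> drive_tool(
  steps=[
    [[8.5, 0, 0, 0, 0, 0, 0.1208], [8.5, 0, 0, 0, 0, 0, 0.1208], [8.5, 0, 0, 0, 0, 0, 0.1208], [8.5, 0, 0, 0, 0, 0, 0.1208], [8.5, 0, 0, 0, 0, 0, 0.1208], [8.5, 0, 0, 0, 0, 0, 0.1208], [5.0, 0, 0, 0, 0, 0, 0], [5.0, 0, 0, 0, 0, 0, 0], [5.0, 0, 0, 0, 0, 0, 0], [5.0, 0, 0, 0, 0, 0, 0]],
  ],
)

```text
clock: 30.45
tool_pos: [534.3, 353.2, 27.2]
eef_rot: [3.142, -0.0, 1.573]
contact_force: [-0.6, -0.8, -2.2]
width: 53.2
finger_force: 26.5
```

Run:
```python
from h import *
from workcell import robot
s=robot.observe();c=robot.capture("scene");print(s["tool_pos"],s["width"])
cv2.imwrite("pics/s7.png",cv2.resize(c["frame"][30:180,220:420,::-1],None,fx=4,fy=4))
```

```text
[534.27085442 353.22174467  27.20698613] 53.23719339445169
```

View pics/s7.png

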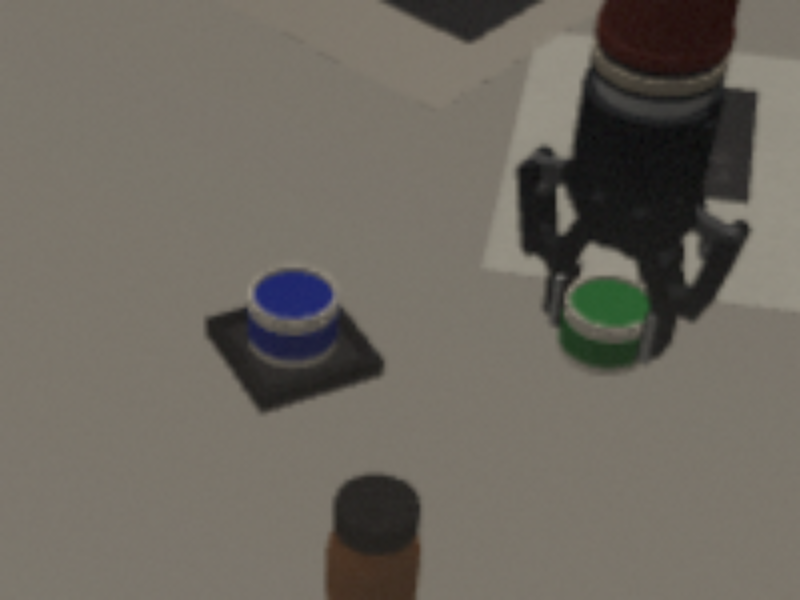

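The blue pot sits inside the square rim. The green pot is gripped.

>>> drive_tool(
  steps=[
    [[5.0, 0, 0, -3.0, 0, 0, 0], [5.0, 0, 0, -4.0, 0, 0, 0], [5.0, 0, 0, -3.0, 0, 0, 0], [5.0, -2.2, -3.1, 0, 0, 0, 0], [5.0, -2.2, -3.1, 0, 0, 0, 0], [5.0, -2.2, -3.1, 0, 0, 0, 0], [5.0, -2.2, -3.1, 0, 0, 0, 0], [5.0, -2.4, -3.0, 0, 0, 0, 0], [5.0, 0, 0, 0, 0, 0, 0]],
  ],
  grip_force=40,
)

```text
clock: 31.25
tool_pos: [369.3, 235.8, 122.2]
eef_rot: [-3.126, 0.007, 1.572]
contact_force: [-1.0, 0.3, -3.0]
width: 53.1
finger_force: 42.9
```

>>> drive_tool(
  steps=[
    [[5.0, 0, 0, 1.5, 0, 0, 0], [5.0, 0, 0, 1.5, 0, 0, 0], [5.0, 0, 0, 1.0, 0, 0, 0], [5.0, 0, 0, 0.4, 0, 0, 0], [5.0, 0, 0, 0, 0, 0, 0], [5.0, 0, 0, 0, 0, 0, 0], [5.0, 0, 0, 0, 0, 0, 0]],
  ],
)

```text
clock: 31.83
tool_pos: [381.0, 241.5, 83.9]
eef_rot: [3.141, -0.0, 1.572]
contact_force: [0.3, -0.4, -1.3]
width: 52.9
finger_force: 42.9
```

>>> drive_tool(
  steps=[
    [[5.0, 0, 0, 0.3, 0, 0, 0], [5.0, 0, 0, 0.2, 0, 0, 0], [5.0, 0, 0, 0.2, 0, 0, 0], [5.0, 0, 0, 0.1, 0, 0, 0], [5.0, 0, 0, 0.1, 0, 0, 0], [5.0, 0, 0, 0.1, 0, 0, 0], [5.0, 0, 0, 0, 0, 0, 0], [5.0, 0, 0, 0, 0, 0, 0], [5.0, 0, 0, 0, 0, 0, 0]],
  ],
)

```text
clock: 32.58
tool_pos: [380.4, 241.2, 73.3]
eef_rot: [3.141, -0.0, 1.571]
contact_force: [0.5, 0.9, -1.1]
width: 53.2
finger_force: 42.9
```

No rim contact. Seat it, release, and back off.

>>> drive_tool(
  steps=[
    [[5.0, 0, 0, 0.1, 0, 0, 0], [5.0, 0, 0, 0.1, 0, 0, 0], [5.0, 0, 0, 0, 0, 0, 0], [5.0, 0, 0, 0, 0, 0, 0], [5.0, 0, 0, 0, 0, 0, 0], [8.5, 0, 0, 0, 0, 0, 0], [8.5, 0, 0, 0, 0, 0, 0], [8.5, 0, 0, 0, 0, 0, 0], [8.5, 0, 0, 0, 0, 0, 0]],
  ],
)

```text
clock: 33.33
tool_pos: [380.5, 241.2, 71.5]
eef_rot: [3.141, -0.0, 1.571]
contact_force: [0.2, -0.2, -0.1]
width: 85.0
finger_force: 0.0
```

>>> drive_tool(
  steps=[
    [[8.5, 0, 0, -2.0, 0, 0, 0], [8.5, 0, 0, -3.0, 0, 0, 0], [8.5, 0, 0, -3.0, 0, 0, 0], [8.5, 3.0, 1.0, -2.0, 0, 0, 0], [8.5, 3.0, 1.0, 0, 0, 0, 0], [8.5, 3.0, 1.0, 0, 0, 0, 0], [8.5, 3.0, 1.0, 0, 0, 0, 0], [8.5, 0, 0, 0, 0, 0, 0], [8.5, 0, 0, 0, 0, 0, 0], [8.5, 0, 0, 0, 0, 0, 0]],
  ],
)

```text
clock: 34.17
tool_pos: [419.7, 360.7, 170.7]
eef_rot: [-3.14, 0.001, 1.572]
contact_force: [-0.9, -0.5, -0.1]
width: 84.9
finger_force: 0.0
```

Run:
```python
from h import *
from workcell import robot
c=robot.capture("scene")
cv2.imwrite("pics/s8.png",cv2.resize(c["frame"][20:380,100:460,::-1],None,fx=1.65,fy=1.65))
```

```text
(no output)
```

View pics/s8.png

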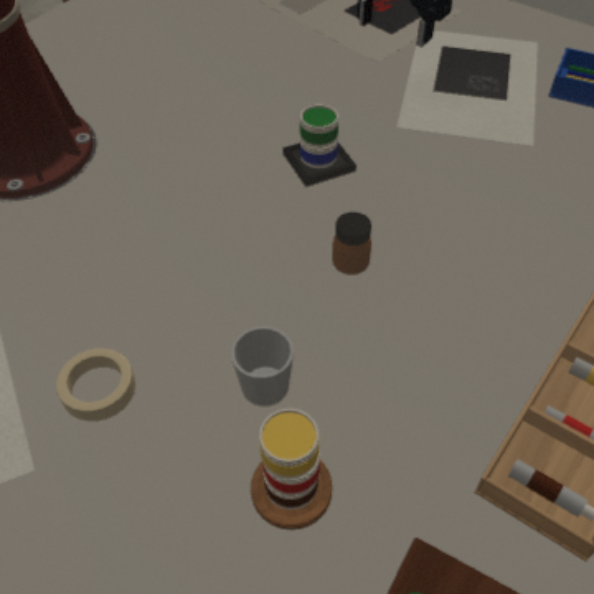

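Green sits on blue on the square stand at (320,150), and yellow on red on brown on the round stand at (290,470). Both stacks are upright, the bystanders haven't moved, and the arm is clear.

```bash
python3 -c "
from workcell import robot
print(robot.sign_off())"
```

```text
the job is handed in; nothing more can be done
None
```

Both stacks are built as asked and handed in at about 34 s (limit 128 s): brown, red and yellow on the round stand, blue and green on the square one; the last picture shows both upright and released, with the ink bottle, tape roll and cup where they were.

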